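# Take down the check-weight stack

## Task

The balance check is over: take the stack apart from the top down and put each piece in its own place before you take the next. The memory stick goes flat into the orange tray, the small plain weight is pressed upright and fully home into the cutout of the dark foam block, and the brass weight with the green ring and the steel weight with the blue ring are each set upright and wholly on the round mat of their own ring's colour. Do not let a weight tip over, and leave the black case and the beaker where they are.

Things in the scene. Friction and masses are not known exactly. Their poses are not given: they have to be found in the camera images.
- stick_center (a point): Grey memory stick with a metal plug, 18 x 53 x 8 mm, lying flat on top of the stack. Point: its centre, 4 mm above its underside. Own y axis along its 53 mm length (plug towards -y), own x axis across its 18 mm width, z up. 12 g.
- small_center (a point): Small plain aluminium cylinder weight, 34 mm across, 44 mm high, no coloured ring, standing on the brass weight; carries the memory stick. Point: its centre, 22 mm above its underside. z up. About 0.12 kg.
- medium_center (a point): Middle weight: brass cylinder with a green ring, 46 mm across, 30 mm high, standing on the steel weight. Point: its centre, 15 mm above its underside. z up. About 0.3 kg.
- large_center (a point): Large weight: steel cylinder with a blue ring, 60 mm across, 28 mm high, bottom of the stack, standing on the desk. Point: its centre, 14 mm above its underside. z up. About 0.5 kg.
- blue_mat_top (a point): Round blue mat, 86 mm across, 3 mm thick, fixed to the desk: place of the weight with the blue ring. Point: centre of its top face.
- green_mat_top (a point): Round green mat, 72 mm across, 3 mm thick, fixed to the desk: place of the weight with the green ring. Point: centre of its top face.
- foam_floor (a point): Fixed dark foam block, 88 x 88 x 24 mm, with a round cutout 48 mm wide, 18 mm deep, for the small plain weight. Four springy sloping tongues in it leave a 32 mm gap and grip the 34 mm weight: it must be pressed down with some 5 to 15 N until it stands on the floor, 26 mm of it then above the foam. Point: centre of the cutout's floor, 18 mm below the block's top. x, y along its sides.
- tray: Shallow square orange tray, 100 x 100 mm, 10 mm high, walls and floor 3 mm thick, fixed to the desk: place of the memory stick. Origin: centre of its underside; x and y axes along its sides.
- case: Black zipped case, 78 x 128 x 23 mm, lying at the left end of the work: not part of the job. Origin: centre of its underside; y axis along its length.
- beaker: Clear plastic beaker, 72 mm across, 94 mm high, standing at the right end of the work: not part of the job. Origin: centre of its underside.

How it is judged:
By the outcome, as a careful person would: the job done as asked, in the order asked, and still so for the second after the job is handed in, with the robot touching nothing.
It also fails if it takes over 109 s, if anything falls off the work surface, if the arm or the gripper's body presses on something with over 40 N, if the wrist force passes 120 N, or if a joint passes its speed limit or range.

## Robot

A 7-joint arm with a two-finger parallel gripper is mounted at the origin on a cart in front of the work surface, level with it; the furniture and walls round the work are solid. World frame = base frame: x ahead of the robot, y to its left, z up, the work surface at z = 0. Lengths are in mm, angles in rad, forces in N, time in s.
With the tool pointing down it reaches from about 400 to 875 mm from the base axis. Payload 4.4 kg.
Tool frame: the origin (TCP) lies where the fingers leave the gripper's body, on its centre line; the fingertips stand 73 mm ahead of it and the grasp point (between the pads) lies 54 mm ahead of it; z points along the fingers, y is the line along which they close (so a half turn about z gives the same grasp; the last joint's range is limited). The gripper opens to 85 mm and grips with 20 to 120 N. Pads are 22 mm wide; open, the fingers measure 114 mm over their backs; the gripper's body (76 mm by 85 mm) begins 54 mm behind the grasp point. The pads swing forward as they close: fully open they stand 13 mm farther back than shut.
Start: joints at [-1.188, 0.628, 0.038, 1.517, -0.027, 0.996, -0.02], TCP at [282.006, 585.653, 303.913] pointing down, gripper open.
Joint ranges: [-3.06, 3.06], [-0.37, 2.12], [-1.25, 1.32], [0.18, 2.47], [-1.1, 4.24], [0.23, 1.98], [-2.94, 2.94]. Speed limits (rad/s): [2.57, 2.57, 3.14, 3.14, 3.14, 3.14, 3.14].

## Interface

Orientations are given as [roll, pitch, yaw] about the fixed x, y, z axes, in that order (R = Rz(yaw) Ry(pitch) Rx(roll)).
In Python, from cell import ctrl gives the robot as it stands.
- The arm moves only by the tool send_rows, never from a script. Its argument "rows" is a list that holds one entry, the list of rows, each a list of 6 numbers: the shift along the tool's x, y, z in cm, then the turn, a rotation vector about the tool's x, y, z in rad. In form: [[[tx, ty, tz, wx, wy, wz], ...]]. A call has 1 to 10 rows; each row is the pose to reach, as a shift and turn from the pose commanded when the call began, along the tool's axes at that moment; what a row does not reach only later rows make up. A row lasts 1/10 s, in which the tool goes at most 50 mm and 8.59 degrees, less where a joint would pass 70% of its speed; a pose out of reach is approached as far as the arm can. A call with a gripper value outside its range is refused whole. "grip" is the closure in counts, from 0 (fully open) to 255 (shut), set as the call begins (left out, the last holds). The fingers move at their own pace and stop on an object; the grip force is fixed at half the most. Time passes only in rows, so rows that repeat a pose let the fingers close. It gives the time, the measured TCP pose, the force, the opening and the grip force at its end, in the units of the state.
- ctrl.read_state(): the state, without advancing time (a new reading comes with each control period).
- ctrl.get_image(name): name is "side" or "top"; returns a dict with "pixels" (384x512x3 uint8, red, green, blue), "fx", "fy", "cx", "cy" (pixels), "extrinsics" (4x4, takes a point from camera to world coordinates). Camera axes: x right, y up, looking along -z (the intrinsics and any distortion apply to the point x, -y, -z); pixel columns grow to the right and rows downward; lengths in mm; the calibration is good to about 2 mm. A picture is of the moment at which its call begins. There is no depth.
- ctrl.finish_job(): hands the job in; it is judged then, once.
The state is a dict: "clock": time; "qpos": joint angles; "qd": joint speeds; "tau": joint torques, N m; "eef_pos": TCP position; "tool_rot": TCP orientation; "force": force on the tool from outside, world axes, zero at the start; "torque": the same for the moment, N m; "width": finger opening in mm; "gripper_force": force on a finger pad.
Only numpy, scipy, OpenCV 4.12 (cv2) and the standard library are available. Lean on these libraries where they do the work, as an engineer would, in place of code of your own. Each camera call takes 0.05 s, during which the arm holds its last target. There are 200 camera calls.

## Working session

There is one attempt and no reset: what is moved stays moved. The work goes in short steps, Python scripts to look and compute and a tool call to move; the robot and the scene stay as the last step left them, time stands still between calls to the robot, and variables do not carry over. Pictures are saved under pics/ and viewed, at most 14 in all, crops included, and the job is handed in when it is done.

Besides the shell and the picture viewer there is one more tool, called after "Call:" in YAML: its name, and indented under it one key for each argument. send_rows: Moves the arm, as the interface text tells. Its arguments: {"type":"object","properties":{"rows":{"type":"array","items":{"type":"array","items":{"type":"array","items":{"type":"number"}}}},"grip":{"type":"number"}},"required":["rows"]}

```bash
ls; mkdir -p pics
python3 - <<'E'
from cell import ctrl
import cv2,pickle
for n in("top","side"):
    d=ctrl.get_image(n);cv2.imwrite(f"pics/{n}0.png",d["pixels"][:,:,::-1])
    print(n,{k:(v.tolist() if hasattr(v,'tolist') else v) for k,v in d.items() if k!="pixels"})
print(ctrl.read_state())
E
```

```text
pics
top {'fx': 430.03515814909366, 'fy': 430.03515814909366, 'cx': 256.31465183905686, 'cy': 187.27348178675268, 'extrinsics': [[0.019836797347155932, 0.9858187882236887, -0.16663678542322338, 169.0249705881142], [-0.9997043142505425, 0.02190184079850636, 0.010563779555127842, -19.354142020669507], [0.01406362470561256, 0.16637796174618322, 0.9859617580339135, 1840.448051820104], [0.0, 0.0, 0.0, 1.0]]}
side {'fx': 364.32024546337766, 'fy': 364.32024546337766, 'cx': 256.8905319232076, 'cy': 187.27276440903674, 'extrinsics': [[0.9998306833462315, 0.011326368082856189, 0.014502345515798504, 481.5280818297226], [0.004917982103170263, 0.5949705907839061, -0.8037324241028746, -963.9277209619643], [-0.017731838354802403, 0.8036676610940008, 0.5948141494788582, 806.5262685251004], [0.0, 0.0, 0.0, 1.0]]}
{'clock': 0.1, 'qpos': array([-1.18780072,  0.6292564 ,  0.03846828,  1.51825816, -0.02697731,
        0.99628922, -0.0199745 ]), 'qd': array([ 0.00021197, -0.00240419, -0.00083879, -0.00405111, -0.0005707 ,
        0.00182467, -0.00071904]), 'tau': array([ 2.31595019e-03, -5.64540696e+01,  1.23022523e+00, -1.93975711e+01,
        1.12967999e-02,  5.56258237e-03, -5.50890533e-08]), 'eef_pos': array([281.82406079, 585.25102719, 303.08272838]), 'tool_rot': array([-3.13990080e+00,  4.97030854e-05,  2.69281613e+00]), 'force': array([-0.36928775,  0.19576862, -0.64954748]), 'torque': array([-0.05308507, -0.05906824, -0.03742414]), 'gripper_force': 0.0, 'width': 85.36202691246817}
```

View pics/top0.png

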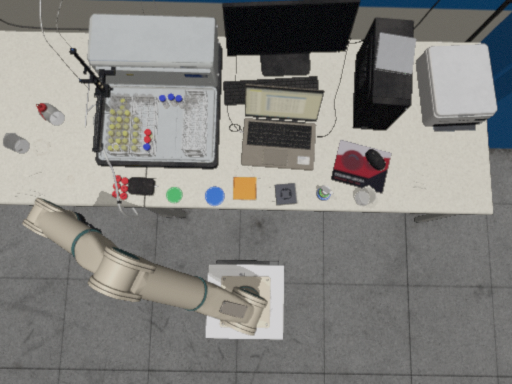

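View pics/side0.png

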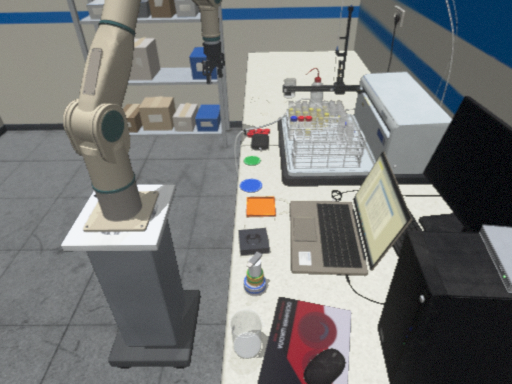

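The top view shows, left to right: case (142,186), green mat (174,195), blue mat (215,196), tray (244,188), foam (286,194), stack (323,192), beaker (364,197). The side view shows the same row, from case (260,142) down to stack (255,275) and beaker (247,335).

```bash
cat > h.py <<'E'
import numpy as np,cv2
from cell import ctrl
def img(n):
    d=ctrl.get_image(n);return d
def proj(d,P):
    E=np.array(d["extrinsics"]);p=(np.atleast_2d(P)-E[:3,3])@E[:3,:3]
    return np.c_[d["cx"]+d["fx"]*p[:,0]/-p[:,2],d["cy"]+d["fy"]*p[:,1]/p[:,2]]
def onz(d,uv,z):
    E=np.array(d["extrinsics"]);uv=np.atleast_2d(uv)
    r=np.c_[(uv[:,0]-d["cx"])/d["fx"],-(uv[:,1]-d["cy"])/d["fy"],-np.ones(len(uv))]@E[:3,:3].T
    return E[:3,3]+r*((z-E[2,3])/r[:,2])[:,None]
def crop(d,c,w,h,s):
    x,y=int(c[0]-w/2),int(c[1]-h/2)
    return cv2.resize(d["pixels"][y:y+h,x:x+w,::-1],None,fx=s,fy=s,interpolation=cv2.INTER_CUBIC),(x,y)
def draw(im,o,s,uv,col,closed=True):
    q=((uv-np.array(o)+.5)*s-.5)
    cv2.polylines(im,[np.round(q*8).astype(np.int32)],closed,col,1,cv2.LINE_AA,3)
def circ(x,y,z,r):
    t=np.linspace(0,2*np.pi,40);return np.c_[x+r*np.cos(t),y+r*np.sin(t),z+0*t]
def blob(d,lo,hi,box):
    x0,y0,x1,y1=box;hsv=cv2.cvtColor(d["pixels"],cv2.COLOR_RGB2HSV)
    m=np.zeros(hsv.shape[:2],np.uint8);m[y0:y1,x0:x1]=cv2.inRange(hsv,lo,hi)[y0:y1,x0:x1]
    v,u=np.nonzero(m);return np.array([u.mean(),v.mean()]),m
E
python3 - <<'E'
from h import *
T,S=img("top"),img("side")
for nm,lo,hi,bt,bs,z in [("green",(45,80,60),(85,255,255),(160,180,190,210),(240,150,265,170),3),
 ("blue",(100,100,60),(125,255,255),(200,180,230,210),(235,172,268,197),3),
 ("tray",(5,120,100),(22,255,255),(228,172,260,204),(240,190,282,222),5)]:
    for d,b in((T,bt),(S,bs)):
        c,m=blob(d,lo,hi,b);print(nm,c.round(2),m.sum()//255,onz(d,c,z).round(1))
for d,c in((T,(286,194)),(S,(254,242))): print("foam",onz(d,c,24).round(1))
print("stack",onz(T,(323,192),106).round(1),onz(S,(256,290),0).round(1))
a,_=crop(T,(300,192),80,56,8);b,_=crop(S,(255,265),80,80,7)
cv2.imwrite("pics/t1.png",a);cv2.imwrite("pics/s1.png",b)
E
```

```text
green [173.72 194.53] 164 [[440.  316.2   3. ]]
green [251.6  160.04] 114 [[439.2 311.1   3. ]]
blue [214.08 195.52] 262 [[439.4 142.4   3. ]]
blue [250.57 184.98] 227 [[438.2 136.7   3. ]]
tray [244.36 187.69] 477 [[476.3  12.6   5. ]]
tray [260.48 206.11] 535 [[474.9   9.5   5. ]]
foam [[ 449.7 -166.3   24. ]]
foam [[ 455.1 -182.6   24. ]]
stack [[ 448.6 -311.2  106. ]] [[ 461.8 -339.5    0. ]]
```

View pics/t1.png

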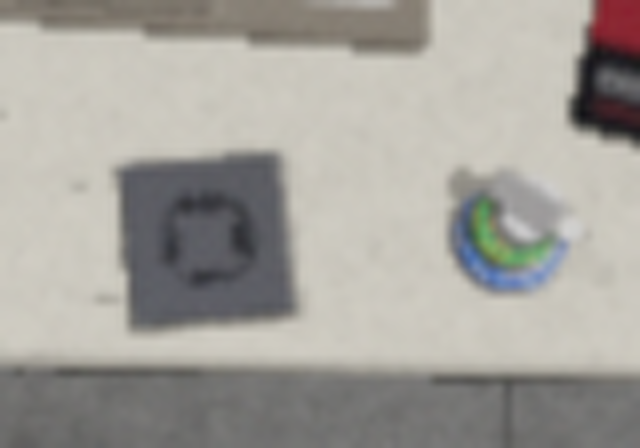

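View pics/s1.png

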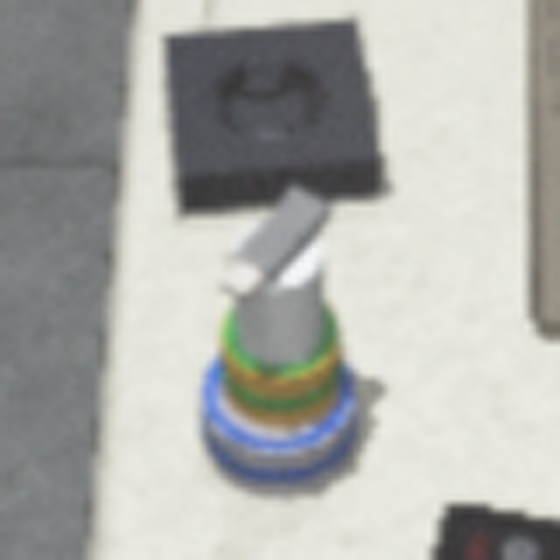

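The top crop shows the foam centre at about (208,240), slightly rotated, and the stack at about (515,225). Its stick points plug towards -y,-x. The side crop shows the stack upright, with its base at (280,455), and the stick running from plug (240,280) to (312,198).

Run:
```python
from h import *
from scipy.optimize import least_squares as LS
T,S=img("top"),img("side")
oT,oS=(260,164),(215,225)
cS=lambda v,o:o+v/7-.5+0; cT=lambda v,o:o+v/8-.5
def cyl(name,z0,z1,r,s,t):
    def f(p):
        e=[]
        for d,m,c,o in((S,s,cS,oS),(T,t,cT,oT)):
            if m is None: continue
            uv=proj(d,np.r_[circ(*p,z0,r),circ(*p,z1,r)]);w=1 if d is S else 1
            if m[0] is not None:e+=[uv[:,0].min()-c(m[0],o[0])]
            if m[1] is not None:e+=[uv[:,0].max()-c(m[1],o[0])]
            if m[2] is not None:e+=[uv[:,1].max()-c(m[2],o[1])]
        return e
    q=LS(f,[450,-315]);print(name,q.x.round(1),np.round(q.fun,2));return q.x
L=cyl("large",0,28,30,(203,359,492),(452,572,292))
cyl("largeS",0,28,30,(203,359,492),None);cyl("largeT",0,28,30,None,(452,572,292))
M=cyl("med",28,58,23,(223,343,428),(468,None,270))
W=cyl("small",58,102,17,(237,324,368),None)
# foam corners: side crop top face, top crop
fs=np.array([[165,38],[357,21],[382,165],[179,182]])/7+oS-.5
ft=np.array([[118,170],[279,153],[297,312],[133,329]])/8+oT-.5
for d,q in((S,fs),(T,ft)):
    p=onz(d,q,24)[:,:2];print("foam",p.mean(0).round(1),[np.linalg.norm(p[i]-p[i-1]).round(0) for i in range(4)],p.round(0).tolist())
# stick body top-face corners side
st=np.array([[294,187],[330,212],[268,287],[228,262]])/7+oS-.5
p=onz(S,st,110);print("stick",p.round(1).tolist())
```

```text
large [ 458.8 -326.8] [ 0.05  0.19  0.58 -0.39 -0.41  0.39]
largeS [ 458.5 -324.9] [-0.05  0.06 -0.  ]
largeT [ 460.6 -328.6] [ 0.01 -0.01  0.  ]
med [ 460.1 -324.8] [-0.09  0.3   0.18 -0.25  0.32]
small [ 459.7 -326.5] [-0.51  0.52 -0.02]
foam [ 452.5 -168.4] [np.float64(88.0), np.float64(86.0), np.float64(89.0), np.float64(86.0)] [[405.0, -129.0], [491.0, -119.0], [500.0, -208.0], [415.0, -217.0]]
foam [ 451.4 -163.5] [np.float64(86.0), np.float64(87.0), np.float64(86.0), np.float64(88.0)] [[489.0, -116.0], [500.0, -202.0], [414.0, -212.0], [403.0, -125.0]]
stick [[464.9, -302.0, 110.0], [478.2, -314.6, 110.0], [455.9, -350.3, 110.0], [441.4, -338.4, 110.0]]
```

```bash
cat > plan.py <<'E'
import sys,numpy as np
from scipy.spatial.transform import Rotation as R
from cell import ctrl
s=ctrl.read_state();c=R.from_euler("xyz",s["tool_rot"])
print("now",s["clock"],s["eef_pos"].round(1),s["tool_rot"].round(3),"q",s["qpos"].round(2),"F",s["force"].round(1),"w",round(s["width"],1),round(s["gripper_force"],1))
for a in sys.argv[1:]:
    x,y,z,yaw=map(float,a.split(","));t=R.from_euler("xyz",[np.pi,0,yaw])
    w=(c.inv()*t).as_rotvec()
    print(a,(c.inv().apply(np.array([x,y,z])-s["eef_pos"])/10).round(2).tolist(),w.round(3).tolist(),"rows>=",max(np.linalg.norm(np.array([x,y,z])-s["eef_pos"])/50,np.linalg.norm(w)/.15).round(1))
E
python3 plan.py 460,230,200,2.0 460,230,110,2.0
```

```text
now 0.3 [281.9 585.5 303.6] [-3.141 -0.     2.693] q [-1.19  0.63  0.04  1.52 -0.03  1.   -0.02] F [-0.4 -0.4 -1.4] w 85.4 0.0
460,230,200,2.0 [-31.47, -24.3, 10.37] [-0.001, 0.0, 0.693] rows>= 8.2
460,230,110,2.0 [-31.47, -24.29, 19.37] [-0.001, 0.0, 0.693] rows>= 8.8
```

Call:
send_rows:
  rows:
    - [[-31.5,-24.3,10.4,0,0,0.693],[-31.5,-24.3,10.4,0,0,0.693],[-31.5,-24.3,10.4,0,0,0.693],[-31.5,-24.3,10.4,0,0,0.693],[-31.5,-24.3,10.4,0,0,0.693],[-31.5,-24.3,10.4,0,0,0.693],[-31.5,-24.3,10.4,0,0,0.693],[-31.5,-24.3,10.4,0,0,0.693],[-31.5,-24.3,10.4,0,0,0.693],[-31.5,-24.3,10.4,0,0,0.693]]
  grip: 255

```text
clock: 1.3
eef_pos: [461.3, 227.5, 199.6]
tool_rot: [-3.141, 0.001, 1.995]
force: [-0.2, 0.4, 0.1]
width: 0.1
gripper_force: 0.0
```

```bash
python3 plan.py 460,230,200,2.0 460,230,80,2.0
```

```text
now 1.3 [461.3 227.5 199.6] [-3.141e+00  1.000e-03  1.995e+00] q [-0.62  0.6   0.16  2.   -0.17  0.56  0.08] F [-0.2  0.4  0.1] w 0.1 0.0
460,230,200,2.0 [0.28, -0.02, -0.04] [-0.001, 0.001, -0.005] rows>= 0.1
460,230,80,2.0 [0.29, -0.01, 11.96] [-0.001, 0.001, -0.005] rows>= 2.4
```

Call:
send_rows:
  rows:
    - [[0,0,4,0,0,0],[0,0,8,0,0,0],[0,0,11,0,0,0],[0,0,11.9,0,0,0],[0,0,12.3,0,0,0],[0,0,12.3,0,0,0]]

```text
clock: 1.9
eef_pos: [460.5, 231.3, 77.6]
tool_rot: [3.14, -0.001, 2.001]
force: [1.0, -0.7, 0.7]
width: -0.0
gripper_force: 0.0
```

Call:
send_rows:
  rows:
    - [[0,0,0.1,0,0,0],[0,0,0.2,0,0,0],[0,0,0.3,0,0,0],[0,0,0.3,0,0,0]]

```text
clock: 2.3
eef_pos: [460.5, 230.1, 74.3]
tool_rot: [3.141, -0.0, 2.0]
force: [-0.1, 0.1, 0.6]
width: -0.2
gripper_force: 0.0
```

Call:
send_rows:
  rows:
    - [[0,0,0.1,0,0,0],[0,0,0.2,0,0,0],[0,0,0.2,0,0,0],[0,0,0.2,0,0,0]]

```text
clock: 2.7
eef_pos: [460.5, 230.0, 72.7]
tool_rot: [3.141, -0.0, 2.0]
force: [-1.3, -0.9, 9.1]
width: -0.1
gripper_force: 4.5
```

```bash
python3 plan.py 460,-326.5,240,1.0
python3 - <<'E'
from h import *
S=img("side");T=img("top");R=[]
for d,(x,y,z) in((S,(460.5,230,20)),(T,(460.5,230,20))):
    c=proj(d,(x,y,z))[0];im,o=crop(d,c,60,50,7);draw(im,o,7,proj(d,[(460.5,230,0),(460.5,230,80)]),(0,0,255),False);R.append(im)
cv2.imwrite("pics/cal.png",np.vstack(R)[:600])
E
```

```text
now 2.7 [460.5 230.   72.7] [ 3.141 -0.     2.   ] q [-0.57  0.82  0.08  2.04 -0.22  0.28  0.13] F [-1.3 -0.9  9.1] w -0.1 4.5
460,-326.5,240,1.0 [-50.59, -23.17, -16.76] [0.0, -0.0, 1.0] rows>= 11.6
```

View pics/cal.png

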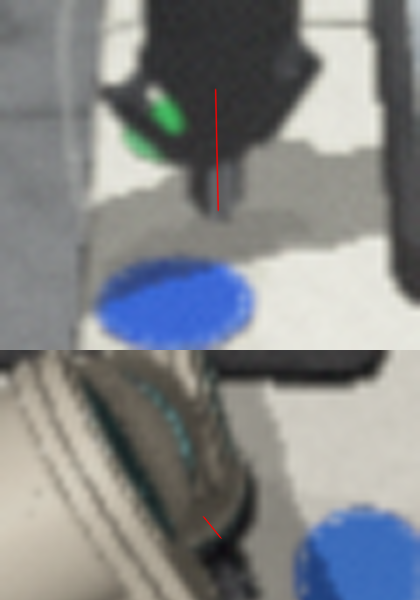

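Call:
send_rows:
  rows:
    - [[0,0,-5,0,0,0],[0,0,-10,0,0,0],[-2,-1,-15,0,0,0.05],[-50.6,-23.2,-16.8,0,0,1.0],[-50.6,-23.2,-16.8,0,0,1.0],[-50.6,-23.2,-16.8,0,0,1.0],[-50.6,-23.2,-16.8,0,0,1.0],[-50.6,-23.2,-16.8,0,0,1.0],[-50.6,-23.2,-16.8,0,0,1.0],[-50.6,-23.2,-16.8,0,0,1.0]]
  grip: 140

```text
clock: 3.8
eef_pos: [459.4, -141.9, 232.2]
tool_rot: [3.142, -0.0, 0.996]
force: [1.5, -0.4, -0.1]
width: 38.2
gripper_force: 0.0
```

The red TCP line ends at the fingertip, about (217,213) in the side crop, so the side camera agrees with the robot to about 1 px. Next I'll overlay the stick model on the first side picture and plan the approach.

```bash
python3 plan.py 459,-328,200,1.0
python3 - <<'E'
from h import *
S=img("side");T=img("top");R=[]
def box(x,y,a,z):
    c,s=np.cos(a),np.sin(a);l,w=26.5,9
    return [(x+c*i*l-s*j*w,y+s*i*l+c*j*w,z) for i,j in((1,1),(1,-1),(-1,-1),(-1,1))]
for d,n,c,s in((S,"side0",(255,265),10),(T,"top0",(323,190),10)):
    e=dict(d,pixels=cv2.imread(f"pics/{n}.png")[:,:,::-1]);im,o=crop(e,c,40,56 if n=="side0" else 40,s)
    draw(im,o,s,proj(d,box(458.5,-328.5,1.0,110)),(0,0,255));draw(im,o,s,proj(d,box(458.5,-328.5,1.0,102)),(0,255,255))
    for z,r in((0,30),(28,30),(58,23),(102,17)):draw(im,o,s,proj(d,circ(459.5,-326,z,r)),(255,0,255))
    R.append(im[:560])
b=np.zeros((560,400,3),np.uint8);b[:400]=R[1];cv2.imwrite("pics/fit.png",np.hstack([R[0],b]))
E
```

```text
now 3.8 [ 459.4 -141.9  232.2] [ 3.142 -0.     0.996] q [-0.05  0.53  0.42  2.06 -0.37  0.62  0.05] F [ 1.5 -0.4 -0.1] w 38.2 0.0
459,-328,200,1.0 [-15.64, 10.09, 3.22] [0.0, -0.0, -0.004] rows>= 3.8
```

View pics/fit.png

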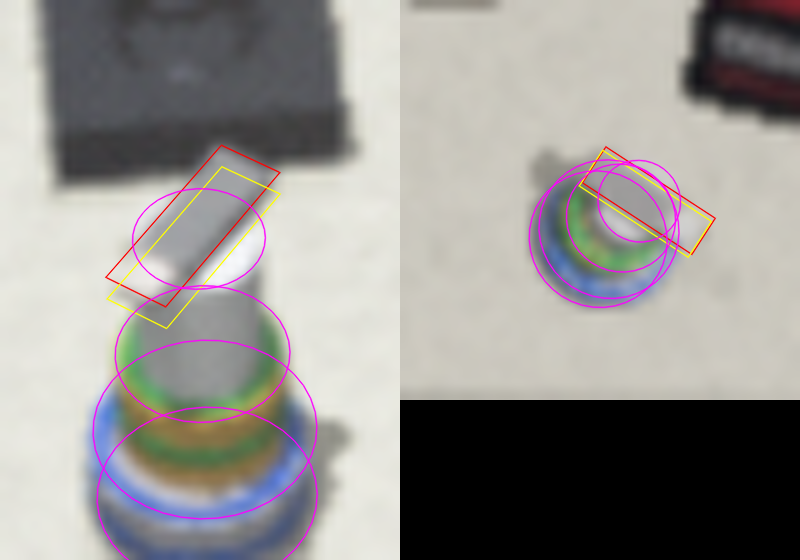

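The overlay fits: stack axis about (459,-326), stick centre about (458.5,-328.5) with its length at 1.0 rad.

Call:
send_rows:
  rows:
    - [[-5,3,0,0,0,0],[-9.5,6,0.5,0,0,0],[-13.5,8.5,1.5,0,0,0],[-15.7,10.1,2.5,0,0,0],[-15.7,10.1,3.2,0,0,0],[-15.7,10.1,3.2,0,0,0],[-15.7,10.1,3.2,0,0,0],[-15.7,10.1,3.2,0,0,0]]

```text
clock: 4.7
eef_pos: [460.6, -325.0, 200.4]
tool_rot: [-3.141, -0.001, 1.002]
force: [-0.9, -0.1, -0.0]
width: 38.7
gripper_force: 0.0
```

```bash
python3 plan.py 458.5,-328.5,177,0.99
```

```text
now 4.7 [ 460.6 -325.   200.4] [-3.141e+00 -1.000e-03  1.002e+00] q [ 0.33  0.67  0.37  1.87 -0.37  0.67  0.35] F [-0.9 -0.1 -0. ] w 38.7 0.0
458.5,-328.5,177,0.99 [-0.41, 0.02, 2.34] [-0.0, -0.001, 0.012] rows>= 0.5
```

Call:
send_rows:
  rows:
    - [[0,0,0.7,0,0,0],[0,0,1.2,0,0,0],[0,0,1.2,0,0,0]]

```text
clock: 5.0
eef_pos: [459.7, -325.9, 187.4]
tool_rot: [-3.14, -0.0, 1.001]
force: [0.2, 0.2, 0.2]
width: 38.4
gripper_force: 0.0
```

```bash
python3 plan.py 458.5,-328.5,177,0.99
```

```text
now 5.0 [ 459.7 -325.9  187.4] [-3.14  -0.     1.001] q [ 0.34  0.69  0.36  1.87 -0.38  0.64  0.36] F [0.2 0.2 0.2] w 38.4 0.0
458.5,-328.5,177,0.99 [-0.29, 0.04, 1.04] [-0.002, -0.0, 0.011] rows>= 0.2
```

Call:
send_rows:
  rows:
    - [[-0.3,0.05,0.5,0,0,0.01],[-0.3,0.05,0.9,0,0,0.01],[-0.3,0.05,1.05,0,0,0.01],[-0.3,0.05,1.05,0,0,0.01]]

```text
clock: 5.4
eef_pos: [458.5, -329.5, 177.2]
tool_rot: [-3.141, -0.0, 0.99]
force: [0.5, 0.1, -0.8]
width: 38.4
gripper_force: 0.0
```

Call:
send_rows:
  rows:
    - [[0,0,0,0,0,0],[0,0,0,0,0,0],[0,0,0,0,0,0],[0,0,0,0,0,0]]
  grip: 230

```text
clock: 5.8
eef_pos: [458.9, -329.7, 178.0]
tool_rot: [3.141, 0.0, 0.99]
force: [-0.0, -0.3, 2.6]
width: 15.3
gripper_force: 58.9
```

```bash
python3 plan.py 476,11,220,2.0 476,11,80,2.0
python3 - <<'E'
from h import *
S=img("side");im,o=crop(S,proj(S,(459,-328,90))[0],50,60,8);cv2.imwrite("pics/g1.png",im)
E
```

```text
now 5.8 [ 458.9 -329.7  178. ] [3.141 0.    0.99 ] q [ 0.35  0.71  0.35  1.88 -0.39  0.62  0.36] F [-0.  -0.3  2.6] w 15.3 58.9
476,11,220,2.0 [29.42, -17.27, -4.22] [0.001, 0.0, -1.01] rows>= 6.9
476,11,80,2.0 [29.42, -17.28, 9.78] [0.001, 0.0, -1.01] rows>= 7.1
```

View pics/g1.png

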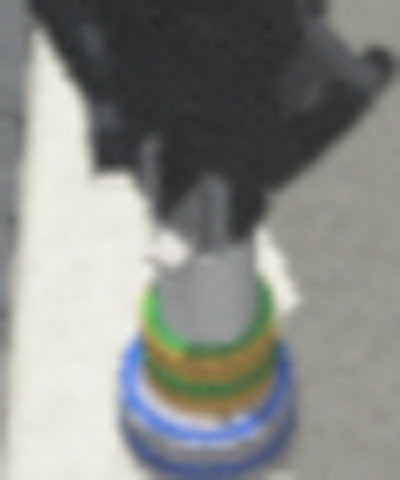

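The stick is between the tips, with the plug visible at (172,248) and the weights undisturbed. I'll lift gently and check.

Call:
send_rows:
  rows:
    - [[0,0,-0.3,0,0,0],[0,0,-0.8,0,0,0],[0,0,-1.5,0,0,0],[0,0,-3,0,0,0],[0,0,-5,0,0,0],[0,0,-5,0,0,0]]

```text
clock: 6.45
eef_pos: [459.8, -330.6, 230.2]
tool_rot: [3.137, 0.0, 0.99]
force: [0.9, -0.1, 0.1]
width: 15.8
gripper_force: 58.6
```

```bash
python3 plan.py 476,11,200,2.0
python3 - <<'E'
from h import *
S=img("side");im,o=crop(S,proj(S,(459,-328,110))[0],60,70,8);cv2.imwrite("pics/g2.png",im)
E
```

```text
now 6.45 [ 459.8 -330.6  230.2] [3.137 0.    0.99 ] q [ 0.32  0.63  0.4   1.84 -0.35  0.73  0.33] F [ 0.9 -0.1  0.1] w 15.8 58.6
476,11,200,2.0 [29.44, -17.41, 2.93] [0.005, 0.003, -1.01] rows>= 6.9
```

View pics/g2.png

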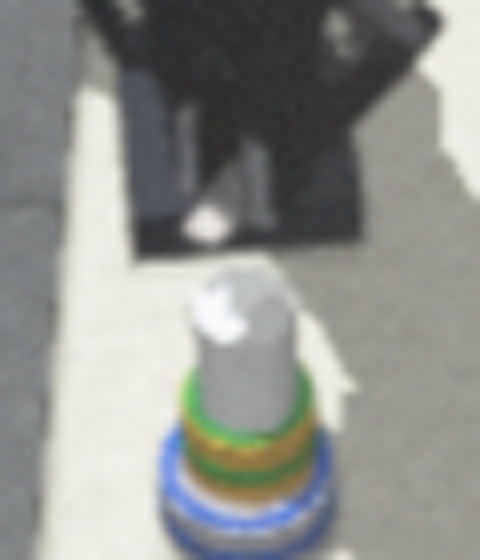

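The stick is held flat (plug at (208,222)) and the small weight stands undisturbed. Now I'll carry it to the tray.

```bash
python3 plan.py 475.5,11,130,1.57
```

```text
now 6.5 [ 459.3 -330.   229. ] [ 3.139 -0.     0.99 ] q [ 0.32  0.63  0.4   1.84 -0.35  0.73  0.33] F [-0.3  0.1 -0.6] w 15.7 58.6
475.5,11,130,1.57 [29.39, -17.39, 9.84] [0.003, 0.001, -0.58] rows>= 7.1
```

Call:
send_rows:
  rows:
    - [[4.0,-2.4,0,0,0,-0.08],[8.0,-4.7,0,0,0,-0.16],[12,-7.1,0,0,0,-0.24],[16,-9.5,0,0,0,-0.32],[20,-11.8,1.5,0,0,-0.4],[24,-14.2,4,0,0,-0.48],[27,-16,7,0,0,-0.54],[29.4,-17.4,9.8,0,0,-0.58],[29.4,-17.4,9.8,0,0,-0.58],[29.4,-17.4,9.8,0,0,-0.58]]

```text
clock: 7.5
eef_pos: [473.9, 11.9, 128.7]
tool_rot: [-3.139, 0.0, 1.571]
force: [-0.0, -0.4, -0.0]
width: 15.6
gripper_force: 58.7
```

```bash
python3 plan.py 475.5,11,80,1.57
```

```text
now 7.5 [473.9  11.9 128.7] [-3.139  0.     1.571] q [-0.2   0.7   0.17  2.14 -0.34  0.33  0.25] F [-0.  -0.4 -0. ] w 15.6 58.7
475.5,11,80,1.57 [-0.09, 0.17, 4.87] [-0.002, 0.0, 0.001] rows>= 1.0
```

Call:
send_rows:
  rows:
    - [[0,0.1,2.5,0,0,0],[0,0.1,4,0,0,0],[0,0.1,4.6,0,0,0],[0,0.1,4.8,0,0,0],[0,0.1,4.95,0,0,0],[0,0.1,4.95,0,0,0]]

```text
clock: 8.1
eef_pos: [476.1, 9.9, 80.8]
tool_rot: [3.14, 0.001, 1.567]
force: [-0.9, 0.1, -0.5]
width: 15.8
gripper_force: 58.7
```

Call:
send_rows:
  rows:
    - [[0,0,0,0,0,0],[0,0,0,0,0,0],[0,0,0,0,0,0],[0,0,-0.5,0,0,0],[0,0,-2,0,0,0],[0,0,-6,0,0,0],[0,0,-11,0,0,0],[0,0,-14,0,0,0]]
  grip: 150

```text
clock: 8.9
eef_pos: [476.1, 11.5, 223.2]
tool_rot: [3.139, -0.0, 1.569]
force: [1.8, 0.5, -0.5]
width: 35.1
gripper_force: 0.0
```

```bash
python3 plan.py 459,-326,220,1.0
python3 - <<'E'
from h import *
S=img("side");T=img("top");im,o=crop(S,proj(S,(475,11,5))[0],50,40,8);b,_=crop(T,proj(T,(475,11,5))[0],50,30,8);cv2.imwrite("pics/p1.png",np.vstack([im,b]))
E
```

```text
now 8.9 [476.1  11.5 223.2] [ 3.139 -0.     1.569] q [-0.37  0.54  0.42  2.08 -0.39  0.59  0.32] F [ 1.8  0.5 -0.5] w 35.1 0.0
459,-326,220,1.0 [-33.75, -1.66, 0.31] [0.003, -0.001, 0.569] rows>= 6.8
```

View pics/p1.png

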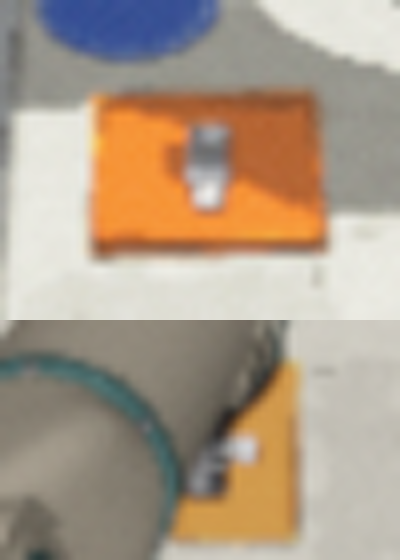

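The stick lies flat in the tray at (209,168) in the side part. Next is the small weight, with the fingers closing along world y (yaw 0).

```bash
python3 plan.py 459,-326,210,0.1
```

```text
now 9.0 [477.7  11.7 224.2] [ 3.133e+00 -1.000e-03  1.570e+00] q [-0.37  0.54  0.42  2.08 -0.39  0.59  0.32] F [ 0.3 -0.8  0.5] w 35.0 0.0
459,-326,210,0.1 [-33.77, -1.85, 1.38] [0.006, -0.007, 1.47] rows>= 9.8
```

Call:
send_rows:
  rows:
    - [[-33.8,-1.8,0.2,0,0,1.47],[-33.8,-1.8,0.2,0,0,1.47],[-33.8,-1.8,0.2,0,0,1.47],[-33.8,-1.8,0.2,0,0,1.47],[-33.8,-1.8,0.2,0,0,1.47],[-33.8,-1.8,0.2,0,0,1.47],[-33.8,-1.8,0.2,0,0,1.47],[-33.8,-1.8,0.2,0,0,1.47],[-33.8,-1.8,0.2,0,0,1.47],[-33.8,-1.8,0.2,0,0,1.47]]
  grip: 76

```text
clock: 10.0
eef_pos: [456.6, -326.3, 217.4]
tool_rot: [-3.14, 0.001, 0.093]
force: [-0.7, 0.4, -0.7]
width: 60.4
gripper_force: 0.0
```

Call:
send_rows:
  rows:
    - [[0,0,0,0,0,0],[0,0,0,0,0,0],[0,0,0,0,0,0]]

```text
clock: 10.3
eef_pos: [457.2, -326.0, 218.0]
tool_rot: [-3.141, 0.0, 0.102]
force: [0.2, 0.0, -0.1]
width: 59.7
gripper_force: 0.0
```

```bash
python3 plan.py 459,-326,151,0.1
```

```text
now 10.3 [ 457.2 -326.   218. ] [-3.141  0.     0.102] q [ 0.1   0.75  0.78  1.87 -0.71  0.83 -0.22] F [ 0.2  0.  -0.1] w 59.7 0.0
459,-326,151,0.1 [0.18, 0.02, 6.7] [-0.001, 0.0, 0.002] rows>= 1.3
```

Call:
send_rows:
  rows:
    - [[0.18,0,1.5,0,0,0],[0.18,0,3.5,0,0,0],[0.18,0,5.2,0,0,0],[0.18,0,6.2,0,0,0],[0.18,0,6.7,0,0,0],[0.18,0,6.7,0,0,0],[0.18,0,6.7,0,0,0]]

```text
clock: 11.0
eef_pos: [459.2, -326.4, 151.5]
tool_rot: [3.141, -0.0, 0.1]
force: [-0.2, 1.0, -0.2]
width: 59.8
gripper_force: 0.0
```

Call:
send_rows:
  rows:
    - [[0,0,0,0,0,0],[0,0,0,0,0,0],[0,0,0,0,0,0],[0,0,0,0,0,0],[0,0,0,0,0,0]]
  grip: 180

```text
clock: 11.5
eef_pos: [459.3, -326.0, 151.9]
tool_rot: [-3.141, -0.001, 0.1]
force: [-0.9, 1.6, 5.9]
width: 32.2
gripper_force: 59.2
```

```bash
python3 plan.py 459,-326,230,0.1
```

```text
now 11.5 [ 459.3 -326.   151.9] [-3.141e+00 -1.000e-03  1.000e-01] q [ 0.15  0.83  0.69  1.9  -0.81  0.71 -0.14] F [-0.9  1.6  5.9] w 32.2 59.2
459,-326,230,0.1 [-0.03, -0.0, -7.81] [-0.0, -0.001, -0.0] rows>= 1.6
```

Call:
send_rows:
  rows:
    - [[0,0,-0.3,0,0,0],[0,0,-0.8,0,0,0],[0,0,-2,0,0,0],[0,0,-4,0,0,0],[0,0,-6,0,0,0],[0,0,-7,0,0,0],[0,0,-7,0,0,0]]

```text
clock: 12.2
eef_pos: [459.6, -326.7, 222.8]
tool_rot: [3.139, -0.002, 0.1]
force: [0.2, 0.3, -2.1]
width: 32.4
gripper_force: 59.7
```

```bash
python3 plan.py 452.2,-167,200,0.1 452.2,-167,140,0.1
```

```text
now 12.2 [ 459.6 -326.7  222.8] [ 3.139e+00 -2.000e-03  1.000e-01] q [ 0.09  0.75  0.79  1.86 -0.7   0.84 -0.23] F [ 0.2  0.3 -2.1] w 32.4 59.7
452.2,-167,200,0.1 [0.85, -15.97, 2.25] [0.002, -0.002, -0.0] rows>= 3.2
452.2,-167,140,0.1 [0.83, -15.98, 8.25] [0.002, -0.002, -0.0] rows>= 3.6
```

Call:
send_rows:
  rows:
    - [[0.2,-2.5,0,0,0,0],[0.4,-6.5,0.5,0,0,0],[0.7,-10.5,2,0,0,0],[0.8,-14,4.5,0,0,0],[0.8,-16,7,0,0,0],[0.8,-16,8.2,0,0,0],[0.8,-16,8.2,0,0,0],[0.8,-16,8.2,0,0,0],[0.8,-16,8.2,0,0,0]]

```text
clock: 13.1
eef_pos: [451.5, -167.8, 139.9]
tool_rot: [3.14, -0.001, 0.098]
force: [-1.0, 0.5, -1.8]
width: 32.3
gripper_force: 59.9
```

```bash
python3 plan.py 452.2,-167,140,0.1
python3 - <<'E'
from h import *
S=img("side");s=10;x,y,z=ctrl.read_state()["eef_pos"]
im,o=crop(S,proj(S,(452,-167,35))[0],60,55,s)
b=z-151.7+58
for zz in (b,b+44): draw(im,o,s,proj(S,circ(x,y,zz,17)),(255,0,255))
a=.115;c,n=np.cos(a),np.sin(a)
for cx,cy,col in((452.2,-167,(0,255,255)),):
    for zz in(24,0):draw(im,o,s,proj(S,[(cx+44*(c*i-n*j),cy+44*(n*i+c*j),zz) for i,j in((1,1),(1,-1),(-1,-1),(-1,1))]),col)
    draw(im,o,s,proj(S,circ(cx,cy,24,24)),col)
cv2.imwrite("pics/f1.png",im)
E
```

```text
now 13.1 [ 451.5 -167.8  139.9] [ 3.14e+00 -1.00e-03  9.80e-02] q [-0.11  0.77  0.64  2.13 -0.93  0.54 -0.25] F [-1.   0.5 -1.8] w 32.3 59.9
452.2,-167,140,0.1 [0.07, -0.07, -0.01] [0.002, -0.001, -0.002] rows>= 0.0
```

View pics/f1.png

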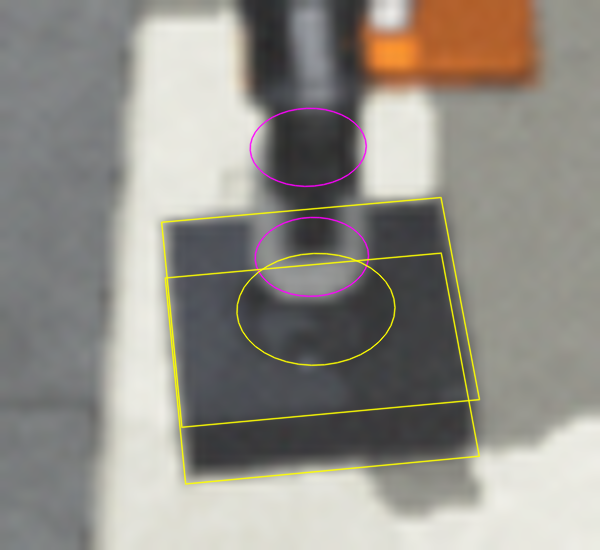

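The held weight's bottom edge at (312,298) matches its projection. The foam seems about 2 mm farther in +y than assumed, so I'll refine the foam and mat positions with a sub-pixel mask fit on the first pictures.

```bash
cat > fit.py <<'E'
from h import *
from scipy.optimize import minimize
def fit(d,g,pts,p0,pad=4,k=8):
    uv=proj(d,pts(p0));x0,y0=np.floor(uv.min(0)).astype(int)-pad;x1,y1=np.ceil(uv.max(0)).astype(int)+pad
    I=g[y0:y1,x0:x1].astype(float).ravel()
    def f(p):
        h=cv2.convexHull(np.float32(proj(d,pts(p))));m=np.zeros(((y1-y0)*k,(x1-x0)*k),np.float32)
        q=((h-[x0,y0]+.5)*k-.5)*16
        cv2.fillConvexPoly(m,np.round(q).astype(np.int32),1,shift=4)
        m=cv2.resize(cv2.GaussianBlur(m,(0,0),.45*k),None,fx=1/k,fy=1/k,interpolation=cv2.INTER_AREA).ravel()
        A=np.c_[m,np.ones_like(m)];c=np.linalg.lstsq(A,I,rcond=None)[0];return ((I-A@c)**2).mean()
    r=minimize(f,p0,method="Nelder-Mead",options=dict(initial_simplex=[p0]+[np.add(p0,e) for e in np.diag([6,6,.1][:len(p0)])],xatol=.02));return r.x.round(2),round(r.fun**.5,1)
def box(p,s=44):
    a=p[2];c,n=np.cos(a),np.sin(a)
    return np.array([(p[0]+s*(c*i-n*j),p[1]+s*(n*i+c*j),z) for z in(0,24) for i,j in((1,1),(1,-1),(-1,-1),(-1,1))])
E
python3 - <<'E'
from fit import *
for n in("side","top"):
    d=img(n);I=cv2.imread(f"pics/{n}0.png").astype(float)
    print(n,"foam",fit(d,I.mean(2),box,[452,-166,.115]))
    print(n,"green",fit(d,I[:,:,2],lambda p:np.r_[circ(*p,0,36),circ(*p,3,36)],[439.5,314]))
    print(n,"blue",fit(d,I[:,:,2],lambda p:np.r_[circ(*p,0,43),circ(*p,3,43)],[439,140]))
    print(n,"stack",fit(d,I[:,:,0]*0+I[:,:,2],lambda p:np.r_[circ(*p,0,30),circ(*p,28,30)],[459,-326]))
E
```

```text
side foam (array([ 4.5219e+02, -1.6637e+02,  1.1000e-01]), np.float64(17.7))
side green (array([439.09, 312.35]), np.float64(24.6))
side blue (array([437.85, 138.91]), np.float64(27.8))
side stack (array([ 459.31, -326.71]), np.float64(28.7))
top foam (array([ 4.5251e+02, -1.6387e+02,  1.1000e-01]), np.float64(10.0))
top green (array([440.24, 315.65]), np.float64(14.5))
top blue (array([439.34, 141.77]), np.float64(23.3))
top stack (array([ 459.06, -324.31]), np.float64(17.5))
```

```bash
python3 plan.py 452.3,-165.3,120,0.1 452.3,-165.3,99.5,0.1
```

```text
now 13.25 [ 451.4 -166.9  139.8] [ 3.141e+00 -1.000e-03  9.900e-02] q [-0.11  0.77  0.64  2.13 -0.93  0.54 -0.25] F [ 0.1  0.5 -1.3] w 31.8 59.9
452.3,-165.3,120,0.1 [0.1, -0.16, 1.98] [0.001, -0.001, -0.001] rows>= 0.4
452.3,-165.3,99.5,0.1 [0.1, -0.16, 4.03] [0.001, -0.001, -0.001] rows>= 0.8
```

Call:
send_rows:
  rows:
    - [[0.1,-0.16,0.8,0,0,0],[0.1,-0.16,1.5,0,0,0],[0.1,-0.16,2,0,0,0],[0.1,-0.16,2.2,0,0,0],[0.1,-0.16,2.2,0,0,0]]

```text
clock: 13.75
eef_pos: [451.7, -164.4, 116.7]
tool_rot: [-3.141, 0.001, 0.1]
force: [-0.2, -0.8, -1.6]
width: 32.3
gripper_force: 59.9
```

Call:
send_rows:
  rows:
    - [[0,0,0.2,0,0,0],[0,0,0.4,0,0,0],[0,0,0.6,0,0,0],[0,0,0.8,0,0,0],[0,0,0.8,0,0,0]]

```text
clock: 14.25
eef_pos: [452.0, -164.3, 109.0]
tool_rot: [-3.141, -0.0, 0.1]
force: [0.8, 0.3, -1.9]
width: 32.1
gripper_force: 59.9
```

Call:
send_rows:
  rows:
    - [[0,0.05,0.15,0,0,0],[0,0.05,0.3,0,0,0],[0,0.05,0.45,0,0,0],[0,0.05,0.6,0,0,0],[0,0.05,0.6,0,0,0]]

```text
clock: 14.75
eef_pos: [452.1, -164.5, 103.0]
tool_rot: [-3.141, -0.0, 0.1]
force: [1.9, 2.2, -0.7]
width: 32.3
gripper_force: 60.2
```

Call:
send_rows:
  rows:
    - [[0,0,0.1,0,0,0],[0,0,0.2,0,0,0],[0,0,0.3,0,0,0],[0,0,0.3,0,0,0]]

```text
clock: 15.15
eef_pos: [452.0, -164.7, 100.0]
tool_rot: [-3.141, 0.0, 0.1]
force: [1.4, 1.6, 0.8]
width: 32.2
gripper_force: 60.4
```

Call:
send_rows:
  rows:
    - [[0,0,0.1,0,0,0],[0,0,0.2,0,0,0],[0,0,0.3,0,0,0],[0,0,0.3,0,0,0]]

```text
clock: 15.55
eef_pos: [452.0, -164.8, 99.7]
tool_rot: [-3.14, -0.003, 0.099]
force: [-4.0, 7.2, 36.1]
width: 32.2
gripper_force: 64.1
```

Call:
send_rows:
  rows:
    - [[0,0,-0.2,0,0,0],[0,0,-0.2,0,0,0]]

```text
clock: 15.75
eef_pos: [452.1, -164.7, 99.9]
tool_rot: [-3.141, -0.001, 0.1]
force: [-0.3, 4.6, 15.8]
width: 32.3
gripper_force: 62.1
```

Call:
send_rows:
  rows:
    - [[0,0,0,0,0,0],[0,0,0,0,0,0],[0,0,0,0,0,0],[0,0,-0.5,0,0,0],[0,0,-2,0,0,0],[0,0,-5,0,0,0],[0,0,-9,0,0,0],[0,0,-12,0,0,0],[0,0,-12,0,0,0]]
  grip: 76

```text
clock: 16.65
eef_pos: [453.4, -166.2, 222.5]
tool_rot: [3.138, -0.006, 0.1]
force: [0.6, -0.4, 0.3]
width: 59.8
gripper_force: 0.0
```

```bash
python3 plan.py 459,-326,200,0.1
python3 - <<'E'
from h import *
S=img("side");s=10
im,o=crop(S,proj(S,(452,-167,35))[0],60,55,s)
for zz in (6,50): draw(im,o,s,proj(S,circ(452,-165,zz,17)),(255,0,255))
cv2.imwrite("pics/f2.png",im)
E
```

```text
now 16.65 [ 453.4 -166.2  222.5] [ 3.138 -0.006  0.1  ] q [-0.23  0.65  0.81  2.07 -0.74  0.72 -0.41] F [ 0.6 -0.4  0.3] w 59.8 0.0
459,-326,200,0.1 [-1.04, 15.95, 2.3] [0.003, -0.006, -0.0] rows>= 3.2
```

View pics/f2.png

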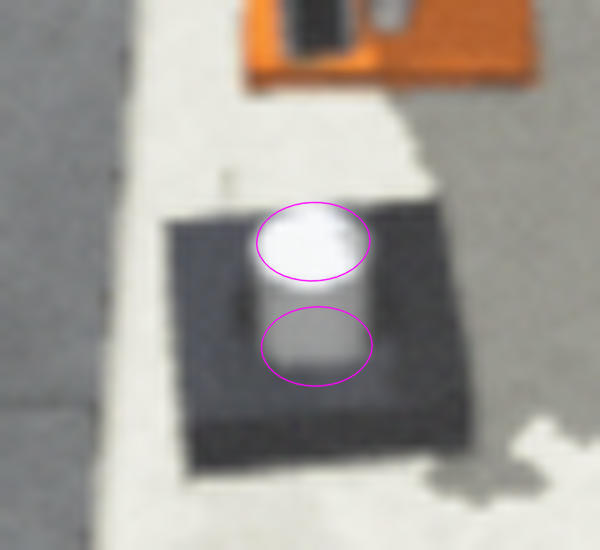

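The small weight stands upright, with its top at (313,243) matching the "fully home" overlay. Next is the brass weight.

Call:
send_rows:
  rows:
    - [[-0.2,4,0,0,0,0],[-0.5,8.5,0.5,0,0,0],[-0.8,13,2,0,0,0],[-1.05,16,5,0,0,0],[-1.05,16,8,0,0,0],[-1.05,16,8.5,0,0,0],[-1.05,16,8.5,0,0,0],[-1.05,16,8.5,0,0,0]]
  grip: 46

```text
clock: 17.5
eef_pos: [457.8, -324.6, 134.7]
tool_rot: [3.142, -0.0, 0.101]
force: [-0.4, -0.2, 0.2]
width: 69.8
gripper_force: 0.0
```

```bash
python3 plan.py 459,-326,104,0.1
```

```text
now 17.5 [ 457.8 -324.6  134.7] [ 3.142 -0.     0.101] q [ 0.17  0.85  0.65  1.91 -0.83  0.67 -0.13] F [-0.4 -0.2  0.2] w 69.8 0.0
459,-326,104,0.1 [0.1, 0.15, 3.07] [0.0, -0.0, 0.001] rows>= 0.6
```

Call:
send_rows:
  rows:
    - [[0.1,0.15,1,0,0,0],[0.1,0.15,2,0,0,0],[0.1,0.15,2.7,0,0,0],[0.1,0.15,3,0,0,0],[0.1,0.15,3,0,0,0],[0.1,0.15,3,0,0,0]]

```text
clock: 18.1
eef_pos: [458.6, -326.7, 104.2]
tool_rot: [3.141, 0.0, 0.1]
force: [-1.1, -0.1, -0.2]
width: 70.0
gripper_force: 0.0
```

Call:
send_rows:
  rows:
    - [[0,0,0,0,0,0],[0,0,0,0,0,0],[0,0,0,0,0,0],[0,0,0,0,0,0],[0,0,0,0,0,0]]
  grip: 150

```text
clock: 18.6
eef_pos: [458.7, -325.9, 104.7]
tool_rot: [-3.14, -0.001, 0.1]
force: [-1.1, 2.8, 5.8]
width: 44.4
gripper_force: 60.7
```

Call:
send_rows:
  rows:
    - [[0,0,-0.3,0,0,0],[0,0,-0.8,0,0,0],[0,0,-2,0,0,0],[0,0,-4,0,0,0],[0,0,-7,0,0,0],[0,0,-10,0,0,0],[0,0,-10,0,0,0],[0,0,-10,0,0,0]]

```text
clock: 19.4
eef_pos: [458.8, -326.4, 204.8]
tool_rot: [3.141, -0.001, 0.1]
force: [-0.6, 0.3, -3.4]
width: 44.3
gripper_force: 61.7
```

```bash
python3 plan.py 439.7,314,204,0.8
python3 - <<'E'
from h import *
S=img("side");s=8
im,o=crop(S,proj(S,(459,-326,60))[0],60,70,s)
cv2.imwrite("pics/m1.png",im)
E
```

```text
now 19.4 [ 458.8 -326.4  204.8] [ 3.141e+00 -1.000e-03  1.000e-01] q [ 0.11  0.76  0.75  1.87 -0.72  0.8  -0.21] F [-0.6  0.3 -3.4] w 44.3 61.7
439.7,314,204,0.8 [4.5, -63.91, 0.06] [0.001, -0.001, -0.7] rows>= 12.8
```

View pics/m1.png

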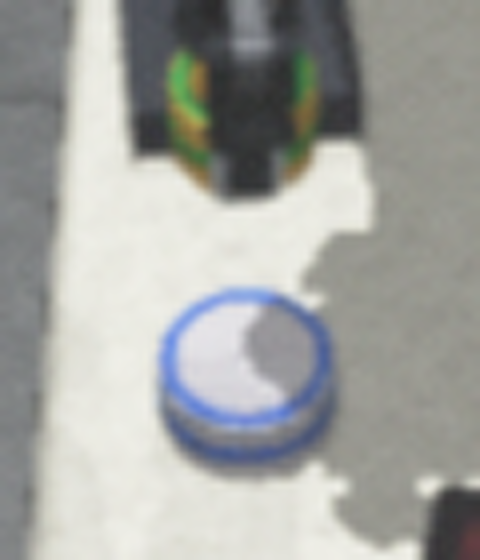

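The brass weight is held level (240,120) and the steel one stands with a clear top at (245,360). Now to the green mat.

Call:
send_rows:
  rows:
    - [[0.1,-2,0,0,0,-0.02],[0.4,-6,0,0,0,-0.06],[0.7,-10.5,0,0,0,-0.11],[1,-15,0,0,0,-0.16],[1.3,-19.5,0,0,0,-0.21],[1.6,-24,0,0,0,-0.26],[2,-28.5,0,0,0,-0.31],[2.3,-33,0,0,0,-0.36],[2.6,-37.5,0,0,0,-0.41],[2.9,-42,0,0,0,-0.46]]

```text
clock: 20.45
eef_pos: [444.6, 96.0, 203.2]
tool_rot: [-3.141, 0.002, 0.562]
force: [0.9, -0.5, -3.4]
width: 44.4
gripper_force: 61.9
```

```bash
python3 plan.py 439.7,314,130,0.8
```

```text
now 20.45 [444.6  96.  203.2] [-3.141e+00  2.000e-03  5.620e-01] q [-0.74  0.63  0.7   2.15 -0.72  0.61 -0.53] F [ 0.9 -0.5 -3.4] w 44.4 61.9
439.7,314,130,0.8 [11.21, -18.71, 7.31] [-0.001, 0.002, -0.238] rows>= 4.6
```

Call:
send_rows:
  rows:
    - [[2.2,-3.7,0,0,0,-0.05],[4.5,-7.5,0.3,0,0,-0.1],[6.8,-11.3,1.5,0,0,-0.15],[8.8,-14.7,3.5,0,0,-0.19],[10.4,-17.4,5.5,0,0,-0.22],[11.2,-18.7,7,0,0,-0.24],[11.2,-18.7,7.3,0,0,-0.24],[11.2,-18.7,7.3,0,0,-0.24],[11.2,-18.7,7.3,0,0,-0.24]]

```text
clock: 21.35
eef_pos: [442.0, 309.8, 131.6]
tool_rot: [3.14, 0.001, 0.796]
force: [-0.7, 0.2, -3.4]
width: 44.4
gripper_force: 62.0
```

```bash
python3 plan.py 439.7,314,80.5,0.8
```

```text
now 21.35 [442.  309.8 131.6] [3.14e+00 1.00e-03 7.96e-01] q [-1.02  0.82  0.57  1.97 -0.79  0.59 -0.69] F [-0.7  0.2 -3.4] w 44.4 62.0
439.7,314,80.5,0.8 [0.14, -0.47, 5.11] [0.002, 0.001, -0.004] rows>= 1.0
```

Call:
send_rows:
  rows:
    - [[0.1,-0.3,1.5,0,0,0],[0.1,-0.3,3.2,0,0,0],[0.1,-0.3,4.3,0,0,0],[0.1,-0.3,4.7,0,0,0],[0.1,-0.3,4.7,0,0,0],[0.1,-0.3,4.7,0,0,0]]

```text
clock: 21.95
eef_pos: [440.2, 314.9, 84.5]
tool_rot: [3.141, -0.001, 0.799]
force: [-0.6, 0.7, -3.1]
width: 44.3
gripper_force: 62.0
```

```bash
python3 plan.py 439.7,314,80,0.8
```

```text
now 21.95 [440.2 314.9  84.5] [ 3.141e+00 -1.000e-03  7.990e-01] q [-0.98  0.88  0.49  1.98 -0.86  0.5  -0.63] F [-0.6  0.7 -3.1] w 44.3 62.0
439.7,314,80,0.8 [-0.1, 0.02, 0.44] [0.0, -0.001, -0.001] rows>= 0.1
```

Call:
send_rows:
  rows:
    - [[-0.05,0,0.2,0,0,0],[-0.05,0,0.4,0,0,0],[-0.05,0,0.5,0,0,0],[-0.05,0,0.5,0,0,0]]

```text
clock: 22.35
eef_pos: [439.5, 314.8, 79.7]
tool_rot: [-3.141, -0.001, 0.8]
force: [-0.3, -0.6, 3.2]
width: 44.5
gripper_force: 62.8
```

Call:
send_rows:
  rows:
    - [[0,0,0,0,0,0],[0,0,0,0,0,0],[0,0,0,0,0,0],[0,0,-0.5,0,0,0],[0,0,-2,0,0,0],[0,0,-5,0,0,0],[0,0,-9,0,0,0],[0,0,-10,0,0,0]]
  grip: 46

```text
clock: 23.15
eef_pos: [441.2, 315.1, 182.8]
tool_rot: [3.14, -0.006, 0.799]
force: [0.4, 0.0, -0.4]
width: 69.9
gripper_force: 0.0
```

```bash
python3 plan.py 459,-326,170,0.1
python3 - <<'E'
from h import *
S=img("side");s=10
im,o=crop(S,proj(S,(440,314,20))[0],50,40,s)
draw(im,o,s,proj(S,circ(439.7,314,3,36)),(255,0,255));draw(im,o,s,proj(S,circ(439.7,314,33,23)),(255,0,255))
cv2.imwrite("pics/m2.png",im)
E
```

```text
now 23.15 [441.2 315.1 182.8] [ 3.14  -0.006  0.799] q [-1.09  0.75  0.66  1.95 -0.71  0.69 -0.75] F [ 0.4  0.  -0.4] w 69.9 0.0
459,-326,170,0.1 [-44.72, 45.97, 1.1] [-0.0, -0.006, 0.699] rows>= 12.8
```

View pics/m2.png

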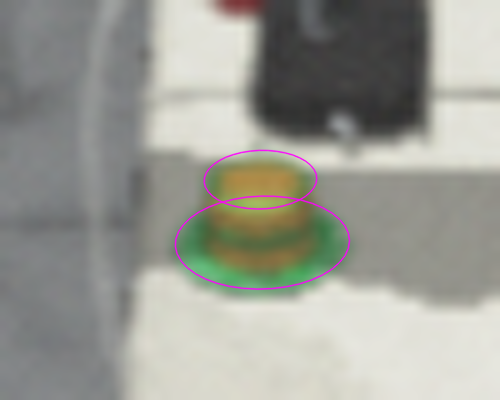

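The brass weight stands upright on the green mat (260,215), with green visible all round. Next is the steel weight.

Call:
send_rows:
  rows:
    - [[-44.7,46,0,0,0,0.7],[-44.7,46,0,0,0,0.7],[-44.7,46,0,0,0,0.7],[-44.7,46,0,0,0,0.7],[-44.7,46,0,0,0,0.7],[-44.7,46,0,0,0,0.7],[-44.7,46,0,0,0,0.7],[-44.7,46,0,0,0,0.7],[-44.7,46,0,0,0,0.7],[-44.7,46,0,0,0,0.7]]
  grip: 0

```text
clock: 24.2
eef_pos: [453.2, -186.8, 178.3]
tool_rot: [-3.141, 0.001, 0.1]
force: [1.0, 0.2, 0.3]
width: 85.3
gripper_force: 0.0
```

```bash
python3 plan.py 459,-326,150,0.1
```

```text
now 24.2 [ 453.2 -186.8  178.3] [-3.141e+00  1.000e-03  1.000e-01] q [-0.13  0.72  0.72  2.08 -0.82  0.64 -0.31] F [1.  0.2 0.3] w 85.3 0.0
459,-326,150,0.1 [-0.81, 13.91, 2.82] [-0.001, 0.001, -0.0] rows>= 2.8
```

Call:
send_rows:
  rows:
    - [[-0.2,4,0,0,0,0],[-0.5,8.5,0.2,0,0,0],[-0.75,12.5,1.5,0,0,0],[-0.8,13.9,2.8,0,0,0],[-0.8,13.9,2.8,0,0,0],[-0.8,13.9,2.8,0,0,0],[-0.8,13.9,2.8,0,0,0],[-0.8,13.9,2.8,0,0,0]]

```text
clock: 25.0
eef_pos: [460.2, -322.9, 151.4]
tool_rot: [-3.141, -0.0, 0.102]
force: [0.8, 0.0, 0.7]
width: 85.3
gripper_force: 0.0
```

```bash
python3 plan.py 459,-326,78,0.1
```

```text
now 25.0 [ 460.2 -322.9  151.4] [-3.141 -0.     0.102] q [ 0.15  0.83  0.68  1.9  -0.8   0.7  -0.15] F [0.8 0.  0.7] w 85.3 0.0
459,-326,78,0.1 [-0.15, 0.31, 7.34] [-0.001, -0.0, 0.002] rows>= 1.5
```

Call:
send_rows:
  rows:
    - [[-0.15,0.3,1,0,0,0],[-0.15,0.3,2,0,0,0],[-0.15,0.3,3.3,0,0,0],[-0.15,0.3,5.3,0,0,0],[-0.15,0.3,6.8,0,0,0],[-0.15,0.3,7.3,0,0,0],[-0.15,0.3,7.3,0,0,0],[-0.15,0.3,7.3,0,0,0]]

```text
clock: 25.8
eef_pos: [458.5, -327.7, 78.3]
tool_rot: [3.141, -0.0, 0.099]
force: [-0.1, 0.5, -0.2]
width: 85.4
gripper_force: 0.0
```

Call:
send_rows:
  rows:
    - [[0,0,0,0,0,0],[0,0,0,0,0,0],[0,0,0,0,0,0],[0,0,0,0,0,0],[0,0,0,0,0,0]]
  grip: 110

```text
clock: 26.3
eef_pos: [458.8, -327.2, 79.3]
tool_rot: [-3.141, -0.001, 0.1]
force: [-0.6, 2.1, 7.1]
width: 57.9
gripper_force: 63.2
```

Call:
send_rows:
  rows:
    - [[0,0,-0.3,0,0,0],[0,0,-0.8,0,0,0],[0,0,-2,0,0,0],[0,0,-4,0,0,0],[0,0,-7,0,0,0],[0,0,-10,0,0,0],[0,0,-11,0,0,0],[0,0,-11,0,0,0]]

```text
clock: 27.1
eef_pos: [459.1, -327.8, 189.6]
tool_rot: [3.14, -0.002, 0.1]
force: [-0.1, 0.6, -6.0]
width: 57.9
gripper_force: 65.6
```

```bash
python3 plan.py 438.6,140.3,180,0.4
```

```text
now 27.1 [ 459.1 -327.8  189.6] [ 3.14e+00 -2.00e-03  1.00e-01] q [ 0.12  0.78  0.73  1.88 -0.75  0.77 -0.19] F [-0.1  0.6 -6. ] w 57.9 65.6
438.6,140.3,180,0.4 [2.64, -46.78, 0.88] [0.002, -0.002, -0.3] rows>= 9.4
```

Call:
send_rows:
  rows:
    - [[0.1,-2,0,0,0,-0.01],[0.3,-6,0,0,0,-0.04],[0.6,-10.5,0,0,0,-0.07],[0.8,-15,0,0,0,-0.1],[1.1,-19.5,0,0,0,-0.13],[1.4,-24,0,0,0,-0.16],[1.6,-28.5,0,0,0,-0.19],[1.9,-33,0,0,0,-0.22],[2.1,-37,0,0,0,-0.25],[2.3,-40.5,0.3,0,0,-0.28]]

```text
clock: 28.1
eef_pos: [439.9, 80.3, 184.1]
tool_rot: [-3.141, 0.002, 0.383]
force: [0.6, -0.1, -4.9]
width: 57.9
gripper_force: 66.0
```

```bash
python3 plan.py 438.6,140.3,120,0.4
```

```text
now 28.1 [439.9  80.3 184.1] [-3.141e+00  2.000e-03  3.830e-01] q [-0.7   0.66  0.7   2.19 -0.82  0.57 -0.58] F [ 0.6 -0.1 -4.9] w 57.9 66.0
438.6,140.3,120,0.4 [2.13, -5.61, 6.41] [-0.001, 0.002, -0.017] rows>= 1.8
```

Call:
send_rows:
  rows:
    - [[1.1,-3,0.2,0,0,-0.01],[1.8,-4.7,1.2,0,0,-0.02],[2.1,-5.5,3,0,0,-0.02],[2.1,-5.5,5,0,0,-0.02],[2.1,-5.5,6.2,0,0,-0.02],[2.1,-5.5,6.4,0,0,-0.02],[2.1,-5.5,6.4,0,0,-0.02],[2.1,-5.5,6.4,0,0,-0.02]]

```text
clock: 28.9
eef_pos: [440.4, 136.2, 121.3]
tool_rot: [3.141, -0.0, 0.399]
force: [-0.4, 0.2, -4.3]
width: 58.0
gripper_force: 65.8
```

```bash
python3 plan.py 438.6,140.3,86,0.4
```

```text
now 28.9 [440.4 136.2 121.3] [ 3.141 -0.     0.399] q [-0.72  0.77  0.54  2.19 -0.98  0.45 -0.55] F [-0.4  0.2 -4.3] w 58.0 65.8
438.6,140.3,86,0.4 [-0.01, -0.45, 3.52] [0.001, -0.0, -0.001] rows>= 0.7
```

Call:
send_rows:
  rows:
    - [[0,-0.3,1.2,0,0,0],[0,-0.3,2.4,0,0,0],[0,-0.3,3.2,0,0,0],[0,-0.3,3.5,0,0,0],[0,-0.3,3.5,0,0,0],[0,-0.3,3.5,0,0,0]]

```text
clock: 29.5
eef_pos: [439.4, 139.5, 86.6]
tool_rot: [3.141, -0.001, 0.4]
force: [0.0, 0.3, -5.1]
width: 57.9
gripper_force: 66.0
```

Call:
send_rows:
  rows:
    - [[0,0,0.15,0,0,0],[0,0,0.3,0,0,0],[0,0,0.38,0,0,0],[0,0,0.38,0,0,0]]

```text
clock: 29.9
eef_pos: [439.0, 139.6, 82.4]
tool_rot: [-3.141, -0.0, 0.4]
force: [-0.2, 0.0, -4.7]
width: 57.8
gripper_force: 66.1
```

Call:
send_rows:
  rows:
    - [[0,0,0.05,0,0,0],[0,0,0.1,0,0,0],[0,0,0.1,0,0,0]]

```text
clock: 30.2
eef_pos: [439.0, 139.5, 82.3]
tool_rot: [-3.141, -0.001, 0.4]
force: [-2.4, 0.4, 8.9]
width: 57.6
gripper_force: 67.7
```

Contact. Release and lift off.

Call:
send_rows:
  rows:
    - [[0,0,0,0,0,0],[0,0,0,0,0,0],[0,0,0,0,0,0],[0,0,0,0,0,0],[0,0,-0.5,0,0,0],[0,0,-2,0,0,0],[0,0,-5,0,0,0],[0,0,-10,0,0,0],[0,0,-15,0,0,0],[0,0,-18,0,0,0]]
  grip: 0

```text
clock: 31.2
eef_pos: [439.5, 139.1, 264.5]
tool_rot: [3.141, -0.003, 0.399]
force: [0.9, 0.6, -0.3]
width: 85.0
gripper_force: 0.0
```

```bash
python3 plan.py
python3 - <<'E'
from h import *
S=img("side");im=S["pixels"][125:385,200:320,::-1]
a=cv2.resize(im[:130],None,fx=4.6,fy=4.6,interpolation=cv2.INTER_CUBIC)
cv2.imwrite("pics/end.png",a)
E
```

```text
now 31.2 [439.5 139.1 264.5] [ 3.141e+00 -3.000e-03  3.990e-01] q [-0.95  0.56  0.86  2.09 -0.62  0.77 -0.86] F [ 0.9  0.6 -0.3] w 85.0 0.0
```

View pics/end.png

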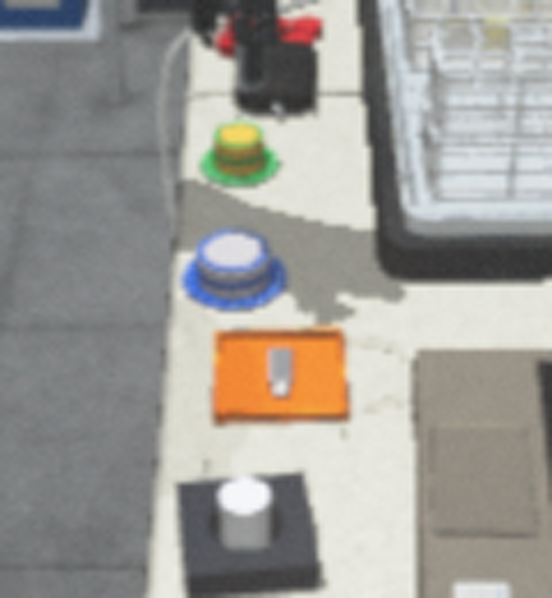

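The picture shows all four pieces in place: brass on green (240,155), steel on blue (235,265), stick in the tray (280,370) and the small weight in the foam (245,510). The arm is clear.

```bash
python3 -c "
from cell import ctrl
print(ctrl.finish_job())"
```

```text
the job is handed in; nothing more can be done
None
```

The job is handed in at about 31 s: stick flat in the tray, small weight pressed to the foam floor, brass on the green mat and steel on the blue mat, in the order asked, with no contact with the case or beaker that I saw.

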